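# Find the rocking mould plate and press it home

### The arm

A 6-joint arm with a two-finger parallel gripper is mounted at the origin on the work surface. World frame = base frame: x ahead of the robot, y to its left, z up, the work surface at z = 0. Lengths are in mm, angles in rad, forces in N, time in s.
With the tool pointing down it reaches from about 400 to 925 mm from the base axis. Payload 12.5 kg.
Tool frame: the origin (TCP) lies between the finger pads; the fingertips stand 11 mm ahead of it and the grasp point (between the pads) lies 8 mm behind it; y points along the fingers, x is the direction in which the jaws open and shut, and the axes are right-handed (so a half turn about y gives the same grasp; the last joint's range is limited). The gripper opens to 95 mm and grips with 3 to 60 N. Pads are 20 mm wide; open, the fingers measure 119 mm over their backs; the gripper's body (75 mm by 180 mm) begins 59 mm behind the grasp point.
Start: joints at [1.159, 0.491, 1.559, -0, 1.092, -0.106], TCP at [188.143, 596.027, 225.661] pointing down, gripper open.
Joint ranges: [-3.1, 3.1], [-0.84, 2.19], [0.05, 2.79], [-1.13, 4.28], [0.06, 2.93], [-2.69, 2.69]. Speed limits (rad/s): [2.22, 2.22, 2.79, 3.14, 3.14, 3.14].

### API

Orientations are given as [roll, pitch, yaw] about the fixed x, y, z axes, in that order (R = Rz(yaw) Ry(pitch) Rx(roll)).
In Python, from cell import env gives the robot as it stands.
- The arm moves only by the tool jog_arm, never from a script. Its argument "series" is a list of rows, each an object of numbers: "dx", "dy", "dz": the shift along the world's x, y, z in m; "rx", "ry", "rz": the turn, a rotation vector about the world's x, y, z in degrees; "gripper": the opening, from 0 (shut) to 1 (fully open). A call has 1 to 12 rows; each row shifts and turns the commanded pose from where the row before left it; what a row does not reach is not made up. A row lasts 1/10 s, in which the tool goes at most 50 mm and 8.59 degrees, less where a joint would pass 70% of its speed; a pose out of reach is approached as far as the arm can. A call is refused whole if a number of a shift passes 0.05 or a number of a turn 8.59, either way. A call with a gripper value outside its range is refused whole. The fingers move at their own pace and stop on an object; the grip force is fixed at half the most. Time passes only in rows, so rows that do not move let the fingers close. It gives the time, the measured TCP pose, the force and the opening at its end, in the units of the state.
- env.state(): the state, without advancing time (a new reading comes with each control period).
- env.read_camera(name): name is "scene" or "top" or "wrist"; returns the picture (480x640x3 uint8, red, green, blue); there is no depth.
- env.camera_info(name): a dict with "camera_matrix" (3x3 intrinsics, pixels), "R" (3x3) and "t" (3): a world point X has camera coordinates R X + t; the wrist camera has in their place "mount" (4x4, takes a point from camera to tool coordinates, whose origin is the TCP and whose axes are the tool frame's). Camera axes: x right, y down, z forward; pixel columns grow to the right and rows downward; lengths in mm; the calibration is good to about 2 mm. A picture is of the moment at which its call begins: read the wrist's pose just before it. camera_info takes no time and is no camera call.
- env.job_done(): hands the job in, once; it reports no verdict.
The state is a dict: "t": time; "joints": joint angles; "qvel": joint speeds; "tau": joint torques, N m; "eef_pos": TCP position; "tcp_rot": TCP orientation; "ft_force": force on the tool from outside, world axes, zero at the start; "moment": the same for the moment, N m; "opening": opening from 0.0 (shut) to 1.0 (fully open).
Only numpy, scipy, OpenCV 4.12 (cv2) and the standard library are available. Lean on these libraries where they do the work, as an engineer would, in place of code of your own. Each camera call takes 0.05 s, during which the arm holds its last target.

### The job

One of the four white pressing plates in the row of cheese moulds is not bedded: it rocks when you press it near its left or right edge. Press the plates near an edge to find it and make it rock, then press it down firmly on its knob until it lies fully home and flat on its cheese. Only press with the fingertips: do not lift any plate, and leave the jar, weight and beaker beside the moulds where they stand.

Things in the scene. Friction and masses are not known exactly. Their poses are not given: they have to be found in the camera images.
- tray: Fixed white tray 130 x 560 x 12 mm on the table; origin at the centre of its underside, z up, y along the row to the robot's left. Four square open moulds stand on it in a row, centred 217 and 99 mm to either side of the origin along y: 109 mm square outside, 101 inside, rims 68 mm above the table. In each a loose plate lies on a cheese. All plates look alike and start level at one height.
- rib_note (a point): Point at mid-row, rim height. One plate, any of the four, hangs on a 16 mm wide stiff rib along the tray's x under its middle, with 6 mm of air beside it. 2 N or more near its left or right (+y, -y) edge rocks it about 8 degrees onto the cheese: a fingertip 38 mm from the centre sinks 2.5 (wide) to 4.5 mm (narrow). Let go, it falls level again. The others neither rock nor sink.
- knob_note (a point): Point at mid-row, 88 mm above the table, the height of all knob tops at the start. Pressed straight down on its knob with 10 to 14 N, the hung-up plate pushes its rib down stiffly and goes 6 mm down to lie flat on its cheese, where it stays when let go. Then it no longer rocks. The other three are already home, although they stand higher.
- plate_1: Loose white plastic plate in the mould at the left end (largest y): 96 mm square, 12 mm thick, 0.15 to 0.23 kg; round knob in the middle of its top 16 mm wide, 14 mm high; 2.5 mm play to the mould on each side. Origin at the centre of its underside, z up, sides along the tray's. At the start origin 62, top 74, knob top 88 mm above the table: 6 mm proud of the rim.
- plate_2: Loose white plastic plate in the mould second from the left: 96 mm square, 12 mm thick, 0.15 to 0.23 kg; round knob in the middle of its top 16 mm wide, 14 mm high; 2.5 mm play to the mould on each side. Origin at the centre of its underside, z up, sides along the tray's. At the start origin 62, top 74, knob top 88 mm above the table: 6 mm proud of the rim.
- plate_3: Loose white plastic plate in the mould third from the left: 96 mm square, 12 mm thick, 0.15 to 0.23 kg; round knob in the middle of its top 16 mm wide, 14 mm high; 2.5 mm play to the mould on each side. Origin at the centre of its underside, z up, sides along the tray's. At the start origin 62, top 74, knob top 88 mm above the table: 6 mm proud of the rim.
- plate_4: Loose white plastic plate in the mould at the right end (smallest y): 96 mm square, 12 mm thick, 0.15 to 0.23 kg; round knob in the middle of its top 16 mm wide, 14 mm high; 2.5 mm play to the mould on each side. Origin at the centre of its underside, z up, sides along the tray's. At the start origin 62, top 74, knob top 88 mm above the table: 6 mm proud of the rim.
- salt_jar: Small clear jar with a white lid, 40 mm wide, 62 mm high, on the tray between the second and third moulds. Bystander, to be left alone. Origin at the centre of its underside.
- weight: Steel cylinder 42 mm wide, 45 mm high, on the table just beyond the tray, right of its middle. Bystander, to be left alone. Origin at the centre of its underside.
- beaker: Small white beaker, 52 mm wide, 70 mm high, on the table just beyond the tray, left of its middle. Bystander, to be left alone. Origin at the centre of its underside.
Not all that is in view belongs to the job. What is shaped like the plate_3 but green or red is not meant. What is shaped like the plate_4 but turquoise is not meant.

How it is judged (in metres and radians):
On the way, in this order (a step that is already met when the one before it is completed fails the run):
1. the unbedded plate is rocked by a press near its edge (a plate tilts by more than 3.5 degrees) (angle between any of plate_1, plate_2, plate_3, plate_4's own z axis and vertical above 0.06 rad), for 0.05 s.
2. that plate has been pressed home, level and at least 4.5 mm lower than it was ((((z of plate_1 in the frame of tray below 0.0575 m and angle between plate_1's own z axis and vertical below 0.035 rad and linear speed of plate_1 below 0.01 m/s) and (z of plate_2 in the frame of tray between 0.059 and 0.065 m and angle between plate_2's own z axis and vertical below 0.035 rad) and (z of plate_3 in the frame of tray between 0.059 and 0.065 m and angle between plate_3's own z axis and vertical below 0.035 rad) and (z of plate_4 in the frame of tray between 0.059 and 0.065 m and angle between plate_4's own z axis and vertical below 0.035 rad)) or ((z of plate_2 in the frame of tray below 0.0575 m and angle between plate_2's own z axis and vertical below 0.035 rad and linear speed of plate_2 below 0.01 m/s) and (z of plate_1 in the frame of tray between 0.059 and 0.065 m and angle between plate_1's own z axis and vertical below 0.035 rad) and (z of plate_3 in the frame of tray between 0.059 and 0.065 m and angle between plate_3's own z axis and vertical below 0.035 rad) and (z of plate_4 in the frame of tray between 0.059 and 0.065 m and angle between plate_4's own z axis and vertical below 0.035 rad)) or ((z of plate_3 in the frame of tray below 0.0575 m and angle between plate_3's own z axis and vertical below 0.035 rad and linear speed of plate_3 below 0.01 m/s) and (z of plate_1 in the frame of tray between 0.059 and 0.065 m and angle between plate_1's own z axis and vertical below 0.035 rad) and (z of plate_2 in the frame of tray between 0.059 and 0.065 m and angle between plate_2's own z axis and vertical below 0.035 rad) and (z of plate_4 in the frame of tray between 0.059 and 0.065 m and angle between plate_4's own z axis and vertical below 0.035 rad)) or ((z of plate_4 in the frame of tray below 0.0575 m and angle between plate_4's own z axis and vertical below 0.035 rad and linear speed of plate_4 below 0.01 m/s) and (z of plate_1 in the frame of tray between 0.059 and 0.065 m and angle between plate_1's own z axis and vertical below 0.035 rad) and (z of plate_2 in the frame of tray between 0.059 and 0.065 m and angle between plate_2's own z axis and vertical below 0.035 rad) and (z of plate_3 in the frame of tray between 0.059 and 0.065 m and angle between plate_3's own z axis and vertical below 0.035 rad)))), for 0.2 s.
At the end, for the whole second after the job is handed in: one plate lies at least 4.5 mm lower in its mould than at the start, level within 2 degrees and at rest; the other three are level within 2 degrees and within 3 mm of their starting height ((((z of plate_1 in the frame of tray below 0.0575 m and angle between plate_1's own z axis and vertical below 0.035 rad and linear speed of plate_1 below 0.01 m/s) and (z of plate_2 in the frame of tray between 0.059 and 0.065 m and angle between plate_2's own z axis and vertical below 0.035 rad) and (z of plate_3 in the frame of tray between 0.059 and 0.065 m and angle between plate_3's own z axis and vertical below 0.035 rad) and (z of plate_4 in the frame of tray between 0.059 and 0.065 m and angle between plate_4's own z axis and vertical below 0.035 rad)) or ((z of plate_2 in the frame of tray below 0.0575 m and angle between plate_2's own z axis and vertical below 0.035 rad and linear speed of plate_2 below 0.01 m/s) and (z of plate_1 in the frame of tray between 0.059 and 0.065 m and angle between plate_1's own z axis and vertical below 0.035 rad) and (z of plate_3 in the frame of tray between 0.059 and 0.065 m and angle between plate_3's own z axis and vertical below 0.035 rad) and (z of plate_4 in the frame of tray between 0.059 and 0.065 m and angle between plate_4's own z axis and vertical below 0.035 rad)) or ((z of plate_3 in the frame of tray below 0.0575 m and angle between plate_3's own z axis and vertical below 0.035 rad and linear speed of plate_3 below 0.01 m/s) and (z of plate_1 in the frame of tray between 0.059 and 0.065 m and angle between plate_1's own z axis and vertical below 0.035 rad) and (z of plate_2 in the frame of tray between 0.059 and 0.065 m and angle between plate_2's own z axis and vertical below 0.035 rad) and (z of plate_4 in the frame of tray between 0.059 and 0.065 m and angle between plate_4's own z axis and vertical below 0.035 rad)) or ((z of plate_4 in the frame of tray below 0.0575 m and angle between plate_4's own z axis and vertical below 0.035 rad and linear speed of plate_4 below 0.01 m/s) and (z of plate_1 in the frame of tray between 0.059 and 0.065 m and angle between plate_1's own z axis and vertical below 0.035 rad) and (z of plate_2 in the frame of tray between 0.059 and 0.065 m and angle between plate_2's own z axis and vertical below 0.035 rad) and (z of plate_3 in the frame of tray between 0.059 and 0.065 m and angle between plate_3's own z axis and vertical below 0.035 rad)))); the robot touches nothing.
It fails at once if a plate is lifted (raised more than 10 mm) or tipped more than 20 degrees (z of any of plate_1, plate_2, plate_3, plate_4 in the frame of tray above 0.072 m or angle between any of plate_1, plate_2, plate_3, plate_4's own z axis and vertical above 0.35 rad).
It fails at once if the jar, the weight or the beaker is moved by more than 30 mm (distance of any of salt_jar, weight, beaker from where it was at the start of the episode above 0.03 m).
It also fails if it takes over 45 s, if anything falls off the work surface, if the arm or the gripper's body presses on something with over 40 N, if the wrist force passes 120 N, or if a joint passes its speed limit or range.

## Working session

There is one attempt and no reset: what is moved stays moved. The work goes in short steps, Python scripts to look and compute and a tool call to move; the robot and the scene stay as the last step left them, time stands still between calls to the robot, and variables do not carry over. Pictures are saved under pics/ and viewed, and the job is handed in when it is done.

Besides the shell and the picture viewer there is one more tool, called after "Request:" by a JSON object that holds its "fn" and its "kwargs", one argument or row to a line. jog_arm: Moves the arm, as the interface text tells. Its arguments: {"type":"object","properties":{"series":{"type":"array"}},"required":["series"]}

```bash
mkdir -p pics; python3 - <<'E'
from cell import env
import cv2,numpy as np
s=env.state();print(s)
for n in ["top","scene"]:
    im=env.read_camera(n);cv2.imwrite(f"pics/{n}0.png",im[:,:,::-1]);c=env.camera_info(n);print(n,c)
print(env.camera_info("wrist"))
E
```

```text
{'t': 0.0, 'joints': array([ 1.15940146e+00,  4.91527216e-01,  1.55946228e+00, -5.96123764e-05,
        1.09171612e+00, -1.05629441e-01]), 'qvel': array([ 4.99110672e-05,  8.08288099e-04, -3.47971283e-04,  1.05281648e-03,
       -3.46957061e-04, -3.57979732e-05]), 'tau': array([ 1.31339151e-03, -6.12645292e+01, -2.58176190e+01,  6.92794262e-02,
        4.82866878e-02, -1.43751276e-04]), 'eef_pos': array([188.05023732, 595.7821726 , 225.07742621]), 'tcp_rot': array([-1.57073156e+00,  1.11232526e-03,  1.26505844e+00]), 'ft_force': array([-0.88924402, -0.79356078, -1.10220264]), 'moment': array([ 0.0368231 ,  0.03837998, -0.08627778]), 'opening': 0.9980646119651212}
top {'camera_matrix': array([[534.03386962,   0.        , 313.42244736],
       [  0.        , 534.03386962, 246.23505661],
       [  0.        ,   0.        ,   1.        ]]), 'R': array([[-0.00603588, -0.9997351 , -0.02221046],
       [-0.99800744,  0.0074175 , -0.06265884],
       [ 0.06280698,  0.021788  , -0.99778784]]), 't': array([ -49.20924939,  583.82563897, 1123.31910318])}
scene {'camera_matrix': array([[493.00900
[... 171 characters left out ...]
2433,  0.0055294 ],
       [ 0.37278418,  0.70710214, -0.60086481],
       [-0.28633093, -0.52828373, -0.79933153]]), 't': array([ 532.26241849, -128.64526972, 1149.85027173])}
{'camera_matrix': array([[353.50801362,   0.        , 321.70767353],
       [  0.        , 353.50801362, 242.55470911],
       [  0.        ,   0.        ,   1.        ]]), 'mount': array([[ 9.99999743e-01, -6.00585357e-04,  3.91093593e-04,
         3.41835250e-01],
       [-5.50779621e-04, -2.94829141e-01,  9.55549828e-01,
        -1.60129494e+02],
       [-4.58583447e-04, -9.55549798e-01, -2.94829396e-01,
         8.43301778e+01],
       [ 0.00000000e+00,  0.00000000e+00,  0.00000000e+00,
         1.00000000e+00]])}
```

View pics/top0.png

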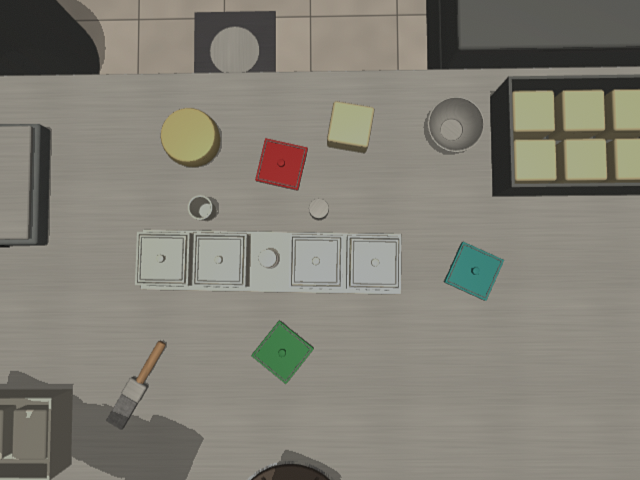

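View pics/scene0.png

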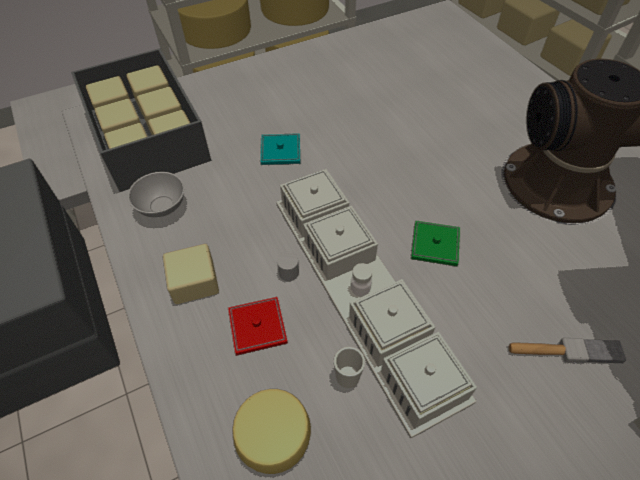

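The top view shows the four white plates with knobs near (161,258), (219,260), (315,261) and (375,262). The jar is at (268,258), the weight at (318,209) and the beaker at (202,208). The lookalikes are red (281,163), green (282,352) and turquoise (474,270), all lying on the table. I choose the white plates in the moulds.

```bash
cat > h.py <<'E'
import cv2,numpy as np
from cell import env
def ray(n,uv,z):
    c=env.camera_info(n);K,R,t=c["camera_matrix"],c["R"],np.array(c["t"])
    d=R.T@np.linalg.inv(K)@np.array([uv[0],uv[1],1.]);o=-R.T@t
    return o+d*(z-o[2])/d[2]
def st():
    s=env.state();print("t",round(s["t"],2),"p",s["eef_pos"].round(1),"rot",s["tcp_rot"].round(3),"F",s["ft_force"].round(2),"M",s["moment"].round(2),"op",round(s["opening"],3),"q",s["joints"].round(2));return s
E
python3 - <<'E'
from h import *
im=cv2.imread("pics/top0.png");g=cv2.cvtColor(im,cv2.COLOR_BGR2GRAY)
cr=cv2.resize(im[220:300,130:410],None,fx=2.85,fy=2.85,interpolation=cv2.INTER_CUBIC);cv2.imwrite("pics/crop0.png",cr)
for a,(u,v) in enumerate([(161,258),(219,260),(315,261),(375,262)]):
    w=cv2.resize(g[v-10:v+11,u-10:u+11],None,fx=8,fy=8,interpolation=cv2.INTER_CUBIC)
    c=cv2.HoughCircles(w,cv2.HOUGH_GRADIENT,1,200,param1=60,param2=8,minRadius=24,maxRadius=44)
    if c is not None:
        x,y,r=c[0,0];p=((x+.5)/8-.5+u-10,(y+.5)/8-.5+v-10);print(a+1,p,r/8,ray("top",p,88).round(1))
# mould white extents
m=(g>150).astype(np.uint8)
m[:225]=0;m[300:]=0;m[:,:130]=0;m[:,410:]=0
n,l,s,c=cv2.connectedComponentsWithStats(m)
for i in range(1,n):
    if s[i,4]>100: print(s[i],c[i])
E
```

```text
1 (np.float32(159.75), np.float32(258.0)) 3.15 [557.6 255.2  88. ]
2 (np.float32(217.75), np.float32(259.125)) 4.775 [554.5 137.8  88. ]
4 (np.float32(375.625), np.float32(261.75)) 5.2875 [ 547.1 -178.7   88. ]
[ 135  230  266   64 4791] [273.59382175 264.51951576]
[138 236  48  47 171] [167.28654971 259.1754386 ]
[196 237  47  47 236] [222.79237288 260.87711864]
[ 141  238   41   41 1588] [160.98047859 258.29911839]
[292 238  48  47 248] [315.78225806 262.08467742]
[351 239  47  48 243] [371.1563786  263.71193416]
[ 198  240   42   41 1617] [218.74644403 259.75510204]
[ 295  241   42   41 1635] [315.51804281 260.95718654]
[ 354  242   41   42 1668] [374.01618705 262.2793765 ]
```

View pics/crop0.png

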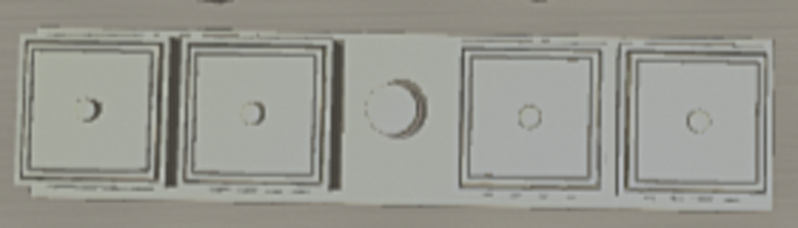

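```bash
python3 - <<'E'
from h import *
K=[(159.7,258.0),(218.0,259.4),(315.7,260.8),(375.2,262.3)]
B=[(161,258),(218.5,260),(315.5,261),(374,262.5)]
P=np.array([ray("top",p,88) for p in K]);Q=np.array([ray("top",p,74) for p in B])
print(P.round(1));print(Q.round(1))
s=np.array([217,99,-99,-217])
for A in(P,Q):
    print([np.polyfit(s,A[:,i],1).round(4) for i in (0,1)])
sc=env.camera_info("scene");
p=[(431,370),(392,312),(340,231),(314,190)]
print(np.array([ray("scene",a,88) for a in p]).round(1))
for n,uv,z in(("beaker",(202,207),70),("weight",(318,208),45),("jar",(266,258),62)):print(n,ray("top",uv,z).round(1))
E
```

```text
[[ 557.6  255.3   88. ]
 [ 554.   137.3   88. ]
 [ 549.8  -59.1   88. ]
 [ 546.  -177.8   88. ]]
[[ 558.2  257.    74. ]
 [ 553.3  139.1   74. ]
 [ 549.9  -58.4   74. ]
 [ 546.1 -176.7   74. ]]
[array([2.57000e-02, 5.51855e+02]), array([ 0.9969, 38.9331])]
[array([2.610000e-02, 5.518701e+02]), array([ 0.999 , 40.2491])]
[[ 560.4  260.2   88. ]
 [ 559.7  143.9   88. ]
 [ 554.3  -50.9   88. ]
 [ 550.5 -168.8   88. ]]
beaker [662.8 174.6  70. ]
weight [661.9 -63.8  45. ]
jar [557.2  43.5  62. ]
```

Request:
{"fn": "jog_arm", "kwargs": {
  "series": [
    {"dx": 0.031,"dy": -0.025,"rz": 1.33,"gripper": 0},
    {"dx": 0.031,"dy": -0.025,"rz": 1.33,"gripper": 0},
    {"dx": 0.031,"dy": -0.025,"rz": 1.33,"gripper": 0},
    {"dx": 0.031,"dy": -0.025,"rz": 1.33,"gripper": 0},
    {"dx": 0.031,"dy": -0.025,"rz": 1.33,"gripper": 0},
    {"dx": 0.031,"dy": -0.025,"rz": 1.33,"gripper": 0},
    {"dx": 0.031,"dy": -0.025,"rz": 1.33,"gripper": 0},
    {"dx": 0.031,"dy": -0.025,"rz": 1.33,"gripper": 0},
    {"dx": 0.031,"dy": -0.025,"rz": 1.33,"gripper": 0},
    {"dx": 0.031,"dy": -0.025,"rz": 1.33,"gripper": 0},
    {"dx": 0.031,"dy": -0.025,"rz": 1.33,"gripper": 0},
    {"dx": 0.031,"dy": -0.025,"rz": 1.33,"gripper": 0}
  ]
}}

```text
$.series[0]: bad value
```

```bash
python3 - <<'E'
from h import *
st()
im=env.read_camera("wrist");cv2.imwrite("pics/w1.png",im[:,:,::-1])
s=st()
from scipy.spatial.transform import Rotation as Ro
R=Ro.from_euler("xyz",s["tcp_rot"]).as_matrix();c=env.camera_info("wrist");M=c["mount"];K=c["camera_matrix"]
for n,X in (("p1",(558,257,88)),("p2",(555,139,88)),("jar",(557,43.5,62))):
    x=R.T@(np.array(X)-s["eef_pos"]);x=np.linalg.inv(M)@np.r_[x,1];y=K@x[:3];print(n,(y/y[2])[:2],x[2])
E
```

```text
t 0.1 p [188.1 595.8 225.1] rot [-1.571e+00  1.000e-03  1.265e+00] F [-0.59 -0.52 -0.45] M [0.   0.04 0.07] op 0.998 q [ 1.16  0.49  1.56  0.    1.09 -0.11]
t 0.15 p [188.1 595.8 225.2] rot [-1.571e+00  1.000e-03  1.265e+00] F [ 0.15 -0.35  0.56] M [-0.01 -0.03  0.  ] op 0.997 q [ 1.16  0.49  1.56 -0.    1.09 -0.11]
p1 [152.6509136  583.64915834] 443.12779558653403
p2 [ 67.71821694 600.75981423] 452.80103048257246
jar [ 19.72570818 591.53122219] 486.71874676351507
```

View pics/w1.png

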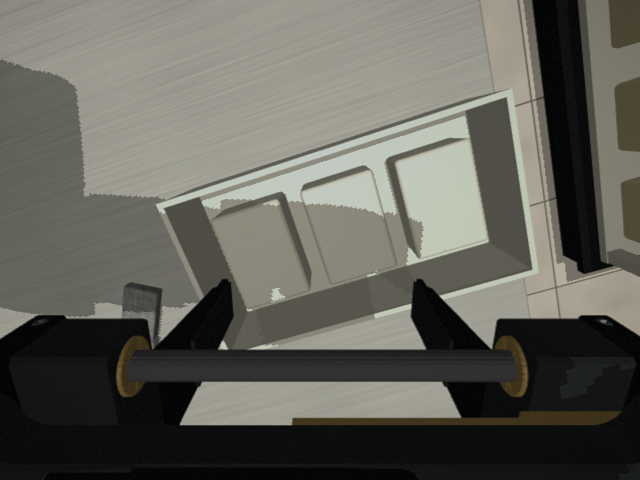

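The move was refused with "bad value", so the arm has not moved. I'll try a single row with all seven keys.

Request:
{"fn": "jog_arm", "kwargs": {
  "series": [
    {"dx": 0.031,"dy": -0.025,"dz": 0.0,"rx": 0.0,"ry": 0.0,"rz": 1.33,"gripper": 0.0}
  ]
}}

```text
t: 0.25
eef_pos: [217.2, 572.3, 225.2]
tcp_rot: [-1.57, -0.0, 1.292]
ft_force: [0.5, 0.3, 0.1]
opening: 0.96
```

Request:
{"fn": "jog_arm", "kwargs": {
  "series": [
    {"dx": 0.031,"dy": -0.025,"dz": 0.0,"rx": 0.0,"ry": 0.0,"rz": 1.33,"gripper": 0.0},
    {"dx": 0.031,"dy": -0.025,"dz": 0.0,"rx": 0.0,"ry": 0.0,"rz": 1.33,"gripper": 0.0},
    {"dx": 0.031,"dy": -0.025,"dz": 0.0,"rx": 0.0,"ry": 0.0,"rz": 1.33,"gripper": 0.0},
    {"dx": 0.031,"dy": -0.025,"dz": 0.0,"rx": 0.0,"ry": 0.0,"rz": 1.33,"gripper": 0.0},
    {"dx": 0.031,"dy": -0.025,"dz": 0.0,"rx": 0.0,"ry": 0.0,"rz": 1.33,"gripper": 0.0},
    {"dx": 0.031,"dy": -0.025,"dz": 0.0,"rx": 0.0,"ry": 0.0,"rz": 1.33,"gripper": 0.0},
    {"dx": 0.031,"dy": -0.025,"dz": 0.0,"rx": 0.0,"ry": 0.0,"rz": 1.33,"gripper": 0.0},
    {"dx": 0.031,"dy": -0.025,"dz": 0.0,"rx": 0.0,"ry": 0.0,"rz": 1.33,"gripper": 0.0},
    {"dx": 0.031,"dy": -0.025,"dz": 0.0,"rx": 0.0,"ry": 0.0,"rz": 1.33,"gripper": 0.0},
    {"dx": 0.031,"dy": -0.025,"dz": 0.0,"rx": 0.0,"ry": 0.0,"rz": 1.33,"gripper": 0.0},
    {"dx": 0.031,"dy": -0.025,"dz": 0.0,"rx": 0.0,"ry": 0.0,"rz": 1.33,"gripper": 0.0}
  ]
}}

```text
t: 1.35
eef_pos: [561.2, 294.8, 225.5]
tcp_rot: [-1.57, 0.0, 1.544]
ft_force: [0.6, 0.0, 0.2]
opening: 0.048
```

```bash
python3 - <<'E'
from h import *
im=env.read_camera("wrist");cv2.imwrite("pics/w2.png",im[:,:,::-1])
s=st()
from scipy.spatial.transform import Rotation as Ro
R=Ro.from_euler("xyz",s["tcp_rot"]).as_matrix();c=env.camera_info("wrist");M=c["mount"];K=c["camera_matrix"]
for n,X in (("p1",(558,257,88)),("p2",(555,139,88)),("jar",(557,43.5,62))):
    x=R.T@(np.array(X)-s["eef_pos"]);x=np.linalg.inv(M)@np.r_[x,1];y=K@x[:3];print(n,(y/y[2])[:2],x[2])
E
```

```text
t 1.4 p [565.2 291.4 225.2] rot [-1.572e+00  1.000e-03  1.543e+00] F [ 1.38 -3.81  0.45] M [-0.1  -0.02 -0.03] op 0.023 q [ 0.37  0.51  1.53 -0.    1.1  -1.17]
p1 [281.33367741 227.08674682] 307.0490176064958
p2 [145.49523636 227.40591788] 307.1525138152615
jar [ 58.19505115 225.14474162] 333.3801126162222
```

View pics/w2.png

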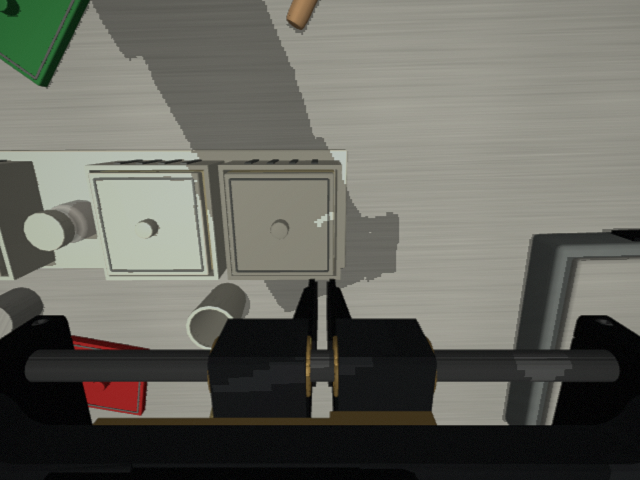

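Wrist view: plate 1's knob is at (279,229) and plate 2's at (148,228), within about 2 px (2 mm) of the prediction. Next I descend to just above the left edge of plate 1.

Request:
{"fn": "jog_arm", "kwargs": {
  "series": [
    {"dx": 0.0,"dy": -0.004,"dz": -0.03,"rx": 0.0,"ry": 0.0,"rz": 0.0,"gripper": 0.0},
    {"dx": 0.0,"dy": 0.0,"dz": -0.04,"rx": 0.0,"ry": 0.0,"rz": 0.0,"gripper": 0.0},
    {"dx": 0.0,"dy": 0.0,"dz": -0.04,"rx": 0.0,"ry": 0.0,"rz": 0.0,"gripper": 0.0},
    {"dx": 0.0,"dy": 0.0,"dz": -0.02,"rx": 0.0,"ry": 0.0,"rz": 0.0,"gripper": 0.0},
    {"dx": 0.0,"dy": 0.0,"dz": 0.0,"rx": 0.0,"ry": 0.0,"rz": 0.0,"gripper": 0.0},
    {"dx": 0.0,"dy": 0.0,"dz": 0.0,"rx": 0.0,"ry": 0.0,"rz": 0.0,"gripper": 0.0}
  ]
}}

```text
t: 2.0
eef_pos: [560.4, 292.2, 96.1]
tcp_rot: [-1.571, -0.0, 1.544]
ft_force: [0.0, -0.2, -0.3]
opening: 0.006
```

```bash
python3 -c "
from h import *
st()"
```

```text
t 2.0 p [560.4 292.2  96.1] rot [-1.571 -0.     1.544] F [ 0.02 -0.17 -0.31] M [ 0.01 -0.02  0.  ] op 0.006 q [ 0.38  0.65  1.66  0.    0.83 -1.17]
```

Request:
{"fn": "jog_arm", "kwargs": {
  "series": [
    {"dx": 0.0,"dy": 0.0,"dz": -0.006,"rx": 0.0,"ry": 0.0,"rz": 0.0,"gripper": 0.0},
    {"dx": 0.0,"dy": 0.0,"dz": -0.003,"rx": 0.0,"ry": 0.0,"rz": 0.0,"gripper": 0.0},
    {"dx": 0.0,"dy": 0.0,"dz": -0.002,"rx": 0.0,"ry": 0.0,"rz": 0.0,"gripper": 0.0},
    {"dx": 0.0,"dy": 0.0,"dz": 0.0,"rx": 0.0,"ry": 0.0,"rz": 0.0,"gripper": 0.0}
  ]
}}

```text
t: 2.4
eef_pos: [560.3, 292.1, 85.3]
tcp_rot: [-1.572, -0.0, 1.544]
ft_force: [-1.9, -0.7, 3.4]
opening: 0.004
```

Request:
{"fn": "jog_arm", "kwargs": {
  "series": [
    {"dx": 0.0,"dy": 0.0,"dz": -0.001,"rx": 0.0,"ry": 0.0,"rz": 0.0,"gripper": 0.0},
    {"dx": 0.0,"dy": 0.0,"dz": 0.0,"rx": 0.0,"ry": 0.0,"rz": 0.0,"gripper": 0.0}
  ]
}}

```text
t: 2.6
eef_pos: [560.3, 292.1, 85.3]
tcp_rot: [-1.572, -0.001, 1.544]
ft_force: [-4.0, -0.5, 13.2]
opening: 0.011
```

Plate 1 is stiff: it takes 13 N at its edge with no sinking, so it is bedded. Next is plate 2's left edge.

Request:
{"fn": "jog_arm", "kwargs": {
  "series": [
    {"dx": 0.0,"dy": 0.0,"dz": 0.033,"rx": 0.0,"ry": 0.0,"rz": 0.0,"gripper": 0.0},
    {"dx": -0.001,"dy": -0.038,"dz": 0.0,"rx": 0.0,"ry": 0.0,"rz": 0.0,"gripper": 0.0},
    {"dx": -0.001,"dy": -0.039,"dz": 0.0,"rx": 0.0,"ry": 0.0,"rz": 0.0,"gripper": 0.0},
    {"dx": -0.001,"dy": -0.039,"dz": 0.0,"rx": 0.0,"ry": 0.0,"rz": 0.0,"gripper": 0.0},
    {"dx": 0.0,"dy": 0.0,"dz": 0.0,"rx": 0.0,"ry": 0.0,"rz": 0.0,"gripper": 0.0},
    {"dx": 0.0,"dy": 0.0,"dz": -0.02,"rx": 0.0,"ry": 0.0,"rz": 0.0,"gripper": 0.0},
    {"dx": 0.0,"dy": 0.0,"dz": -0.009,"rx": 0.0,"ry": 0.0,"rz": 0.0,"gripper": 0.0},
    {"dx": 0.0,"dy": 0.0,"dz": -0.003,"rx": 0.0,"ry": 0.0,"rz": 0.0,"gripper": 0.0},
    {"dx": 0.0,"dy": 0.0,"dz": 0.0,"rx": 0.0,"ry": 0.0,"rz": 0.0,"gripper": 0.0},
    {"dx": 0.0,"dy": 0.0,"dz": 0.0,"rx": 0.0,"ry": 0.0,"rz": 0.0,"gripper": 0.0}
  ]
}}

```text
t: 3.6
eef_pos: [557.3, 176.4, 85.0]
tcp_rot: [-1.571, -0.0, 1.544]
ft_force: [-1.3, 0.2, -0.4]
opening: 0.004
```

Request:
{"fn": "jog_arm", "kwargs": {
  "series": [
    {"dx": 0.0,"dy": 0.0,"dz": -0.001,"rx": 0.0,"ry": 0.0,"rz": 0.0,"gripper": 0.0},
    {"dx": 0.0,"dy": 0.0,"dz": 0.0,"rx": 0.0,"ry": 0.0,"rz": 0.0,"gripper": 0.0}
  ]
}}

```text
t: 3.8
eef_pos: [557.3, 176.3, 84.0]
tcp_rot: [-1.572, -0.0, 1.544]
ft_force: [1.2, -0.2, 0.1]
opening: 0.007
```

Request:
{"fn": "jog_arm", "kwargs": {
  "series": [
    {"dx": 0.0,"dy": 0.0,"dz": -0.001,"rx": 0.0,"ry": 0.0,"rz": 0.0,"gripper": 0.0},
    {"dx": 0.0,"dy": 0.0,"dz": 0.0,"rx": 0.0,"ry": 0.0,"rz": 0.0,"gripper": 0.0}
  ]
}}

```text
t: 4.0
eef_pos: [557.2, 176.1, 82.7]
tcp_rot: [-1.571, -0.0, 1.544]
ft_force: [-0.6, 0.8, 0.5]
opening: 0.001
```

```bash
python3 - <<'E'
from h import *
im=env.read_camera("wrist");cv2.imwrite("pics/w3.png",im[:,:,::-1])
im=env.read_camera("scene");cv2.imwrite("pics/s3.png",cv2.resize(im[150:350,250:500,::-1],None,fx=3,fy=3))
s=st()
E
```

```text
t 4.1 p [557.2 176.   82.7] rot [-1.571 -0.     1.544] F [ 1.18 -0.51  0.46] M [ 0.14 -0.03  0.03] op 0.004 q [ 0.19  0.61  1.79  0.    0.74 -1.35]
```

View pics/w3.png

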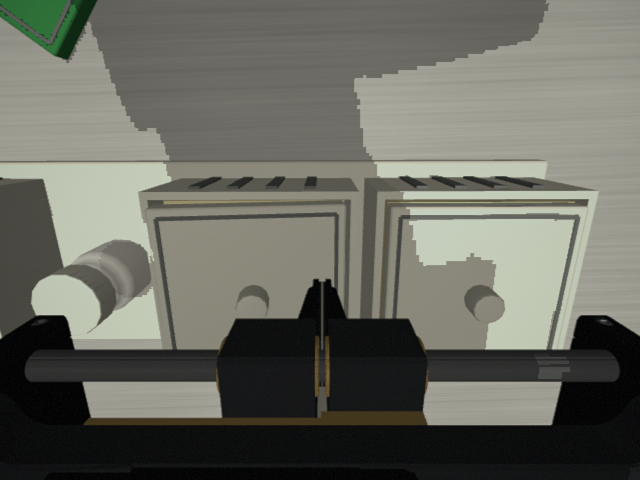

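View pics/s3.png

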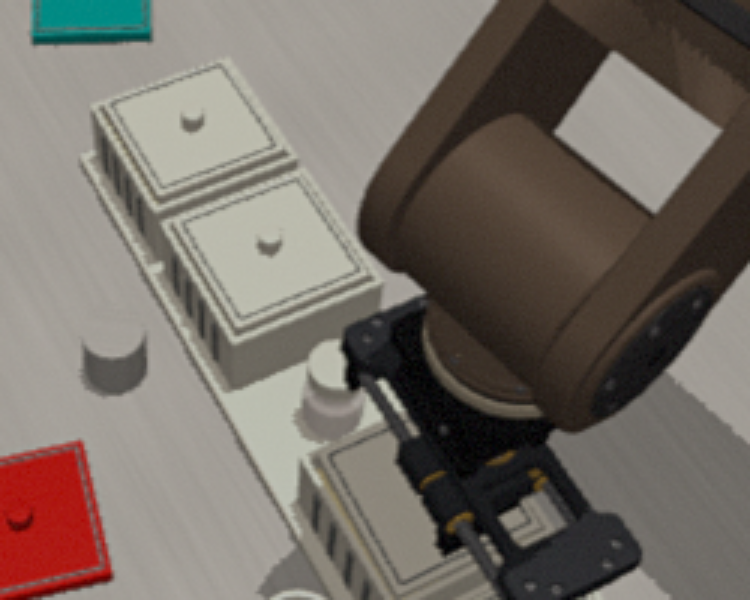

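In the wrist view, plate 2's top line (155,220)–(337,214) is slanted compared with plate 1's. The tip has sunk past 74 mm with little force, so plate 2 looks like the rocker. I keep pressing in small steps until the force rises.

Request:
{"fn": "jog_arm", "kwargs": {
  "series": [
    {"dx": 0.0,"dy": 0.0,"dz": -0.001,"rx": 0.0,"ry": 0.0,"rz": 0.0,"gripper": 0.0},
    {"dx": 0.0,"dy": 0.0,"dz": 0.0,"rx": 0.0,"ry": 0.0,"rz": 0.0,"gripper": 0.0}
  ]
}}

```text
t: 4.3
eef_pos: [557.2, 176.0, 81.6]
tcp_rot: [-1.571, -0.0, 1.544]
ft_force: [1.3, 1.0, 0.9]
opening: 0.009
```

```bash
python3 -c "
from h import *
st()"
```

```text
t 4.3 p [557.2 176.   81.6] rot [-1.571 -0.     1.544] F [1.3  1.04 0.91] M [ 0.16 -0.04  0.01] op 0.009 q [ 0.19  0.61  1.8   0.    0.73 -1.35]
```

Request:
{"fn": "jog_arm", "kwargs": {
  "series": [
    {"dx": 0.0,"dy": 0.0,"dz": -0.001,"rx": 0.0,"ry": 0.0,"rz": 0.0,"gripper": 0.0},
    {"dx": 0.0,"dy": 0.0,"dz": 0.0,"rx": 0.0,"ry": 0.0,"rz": 0.0,"gripper": 0.0}
  ]
}}

```text
t: 4.5
eef_pos: [557.3, 176.1, 81.4]
tcp_rot: [-1.571, -0.0, 1.544]
ft_force: [-1.0, 0.8, 9.7]
opening: 0.004
```

Request:
{"fn": "jog_arm", "kwargs": {
  "series": [
    {"dx": 0.0,"dy": 0.0,"dz": -0.0005,"rx": 0.0,"ry": 0.0,"rz": 0.0,"gripper": 0.0},
    {"dx": 0.0,"dy": 0.0,"dz": 0.0,"rx": 0.0,"ry": 0.0,"rz": 0.0,"gripper": 0.0}
  ]
}}

```text
t: 4.7
eef_pos: [557.3, 176.1, 81.3]
tcp_rot: [-1.572, -0.0, 1.544]
ft_force: [-2.9, 0.3, 13.3]
opening: 0.007
```

```bash
python3 - <<'E'
from h import *
im=env.read_camera("wrist");cv2.imwrite("pics/w4.png",im[:,:,::-1])
s=st()
E
```

```text
t 4.75 p [557.3 176.1  81.3] rot [-1.572 -0.     1.544] F [-3.78  0.09 14.18] M [-0.05  0.65  0.01] op 0.004 q [ 0.19  0.61  1.8   0.    0.73 -1.35]
```

View pics/w4.png

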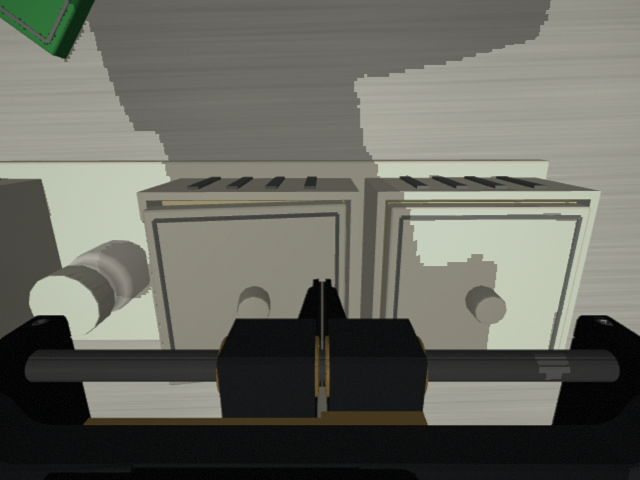

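Plate 2 sank about 4 mm at the edge and then went stiff at 14 N, and its top line now slants, so it has rocked. I release it and go over its knob at about (556,140).

Request:
{"fn": "jog_arm", "kwargs": {
  "series": [
    {"dx": 0.0,"dy": 0.0,"dz": 0.02,"rx": 0.0,"ry": 0.0,"rz": 0.0,"gripper": 0.0},
    {"dx": 0.0,"dy": 0.0,"dz": 0.04,"rx": 0.0,"ry": 0.0,"rz": 0.0,"gripper": 0.0},
    {"dx": -0.001,"dy": -0.036,"dz": 0.0,"rx": 0.0,"ry": 0.0,"rz": 0.0,"gripper": 0.0},
    {"dx": 0.0,"dy": 0.0,"dz": 0.0,"rx": 0.0,"ry": 0.0,"rz": 0.0,"gripper": 0.0},
    {"dx": 0.0,"dy": 0.0,"dz": -0.03,"rx": 0.0,"ry": 0.0,"rz": 0.0,"gripper": 0.0},
    {"dx": 0.0,"dy": 0.0,"dz": -0.007,"rx": 0.0,"ry": 0.0,"rz": 0.0,"gripper": 0.0},
    {"dx": 0.0,"dy": 0.0,"dz": 0.0,"rx": 0.0,"ry": 0.0,"rz": 0.0,"gripper": 0.0}
  ]
}}

```text
t: 5.45
eef_pos: [555.4, 140.1, 101.9]
tcp_rot: [-1.568, 0.0, 1.544]
ft_force: [0.6, 0.3, 0.6]
opening: 0.005
```

```bash
python3 - <<'E'
from h import *
im=env.read_camera("wrist");cv2.imwrite("pics/w5.png",im[:,:,::-1])
s=st()
E
```

```text
t 5.5 p [555.9 140.2 102.8] rot [-1.569  0.     1.544] F [-0.35 -0.46  0.22] M [0.04 0.03 0.05] op 0.005 q [ 0.13  0.57  1.81  0.    0.76 -1.41]
```

View pics/w5.png

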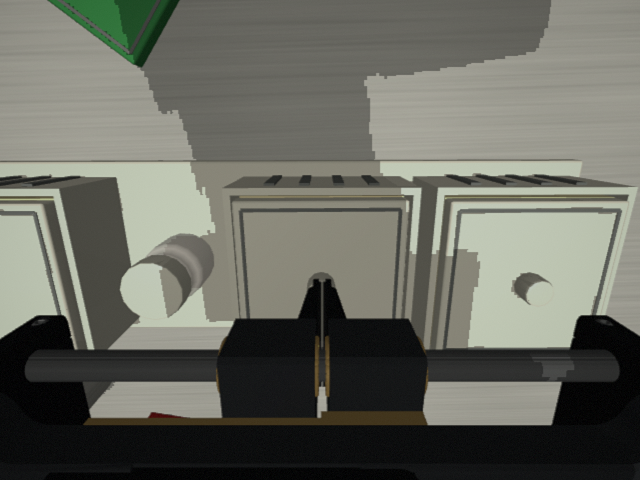

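Plate 2 is level again, and the knob at (320,276) sits in line with the fingertips at (322,280). Now I press down in small steps.

Request:
{"fn": "jog_arm", "kwargs": {
  "series": [
    {"dx": 0.0,"dy": 0.0,"dz": -0.003,"rx": 0.0,"ry": 0.0,"rz": 0.0,"gripper": 0.0},
    {"dx": 0.0,"dy": 0.0,"dz": -0.001,"rx": 0.0,"ry": 0.0,"rz": 0.0,"gripper": 0.0},
    {"dx": 0.0,"dy": 0.0,"dz": 0.0,"rx": 0.0,"ry": 0.0,"rz": 0.0,"gripper": 0.0}
  ]
}}

```text
t: 5.8
eef_pos: [556.2, 140.2, 99.5]
tcp_rot: [-1.571, -0.0, 1.544]
ft_force: [0.2, -0.0, -0.2]
opening: 0.004
```

Request:
{"fn": "jog_arm", "kwargs": {
  "series": [
    {"dx": 0.0,"dy": 0.0,"dz": -0.001,"rx": 0.0,"ry": 0.0,"rz": 0.0,"gripper": 0.0},
    {"dx": 0.0,"dy": 0.0,"dz": 0.0,"rx": 0.0,"ry": 0.0,"rz": 0.0,"gripper": 0.0}
  ]
}}

```text
t: 6.0
eef_pos: [556.4, 140.2, 98.9]
tcp_rot: [-1.572, -0.0, 1.544]
ft_force: [-1.7, 0.1, 5.4]
opening: 0.005
```

Request:
{"fn": "jog_arm", "kwargs": {
  "series": [
    {"dx": 0.0,"dy": 0.0,"dz": -0.001,"rx": 0.0,"ry": 0.0,"rz": 0.0,"gripper": 0.0},
    {"dx": 0.0,"dy": 0.0,"dz": 0.0,"rx": 0.0,"ry": 0.0,"rz": 0.0,"gripper": 0.0}
  ]
}}

```text
t: 6.2
eef_pos: [556.4, 140.2, 98.1]
tcp_rot: [-1.572, -0.0, 1.544]
ft_force: [-1.6, 1.3, 8.7]
opening: 0.003
```

Request:
{"fn": "jog_arm", "kwargs": {
  "series": [
    {"dx": 0.0,"dy": 0.0,"dz": -0.001,"rx": 0.0,"ry": 0.0,"rz": 0.0,"gripper": 0.0},
    {"dx": 0.0,"dy": 0.0,"dz": -0.001,"rx": 0.0,"ry": 0.0,"rz": 0.0,"gripper": 0.0},
    {"dx": 0.0,"dy": 0.0,"dz": -0.001,"rx": 0.0,"ry": 0.0,"rz": 0.0,"gripper": 0.0},
    {"dx": 0.0,"dy": 0.0,"dz": 0.0,"rx": 0.0,"ry": 0.0,"rz": 0.0,"gripper": 0.0}
  ]
}}

```text
t: 6.6
eef_pos: [556.4, 140.2, 95.2]
tcp_rot: [-1.572, -0.0, 1.544]
ft_force: [-1.1, 0.7, 9.0]
opening: 0.006
```

Request:
{"fn": "jog_arm", "kwargs": {
  "series": [
    {"dx": 0.0,"dy": 0.0,"dz": -0.001,"rx": 0.0,"ry": 0.0,"rz": 0.0,"gripper": 0.0},
    {"dx": 0.0,"dy": 0.0,"dz": -0.001,"rx": 0.0,"ry": 0.0,"rz": 0.0,"gripper": 0.0},
    {"dx": 0.0,"dy": 0.0,"dz": 0.0,"rx": 0.0,"ry": 0.0,"rz": 0.0,"gripper": 0.0}
  ]
}}

```text
t: 6.9
eef_pos: [556.4, 140.3, 93.3]
tcp_rot: [-1.572, -0.0, 1.544]
ft_force: [-2.7, 0.8, 9.5]
opening: 0.004
```

Request:
{"fn": "jog_arm", "kwargs": {
  "series": [
    {"dx": 0.0,"dy": 0.0,"dz": -0.0005,"rx": 0.0,"ry": 0.0,"rz": 0.0,"gripper": 0.0},
    {"dx": 0.0,"dy": 0.0,"dz": 0.0,"rx": 0.0,"ry": 0.0,"rz": 0.0,"gripper": 0.0}
  ]
}}

```text
t: 7.1
eef_pos: [556.4, 140.3, 93.2]
tcp_rot: [-1.572, -0.001, 1.544]
ft_force: [-4.4, 1.1, 14.0]
opening: 0.002
```

It has gone 6 mm down and is now stiff at 14 N. I give it a little more force, then lift off and recheck.

Request:
{"fn": "jog_arm", "kwargs": {
  "series": [
    {"dx": 0.0,"dy": 0.0,"dz": -0.0005,"rx": 0.0,"ry": 0.0,"rz": 0.0,"gripper": 0.0},
    {"dx": 0.0,"dy": 0.0,"dz": 0.0,"rx": 0.0,"ry": 0.0,"rz": 0.0,"gripper": 0.0},
    {"dx": 0.0,"dy": 0.0,"dz": 0.0,"rx": 0.0,"ry": 0.0,"rz": 0.0,"gripper": 0.0}
  ]
}}

```text
t: 7.4
eef_pos: [556.4, 140.3, 93.2]
tcp_rot: [-1.573, -0.001, 1.544]
ft_force: [-5.9, 0.5, 19.4]
opening: -0.003
```

Request:
{"fn": "jog_arm", "kwargs": {
  "series": [
    {"dx": 0.0,"dy": 0.0,"dz": 0.005,"rx": 0.0,"ry": 0.0,"rz": 0.0,"gripper": 0.0},
    {"dx": 0.0,"dy": 0.0,"dz": 0.02,"rx": 0.0,"ry": 0.0,"rz": 0.0,"gripper": 0.0},
    {"dx": 0.0,"dy": 0.0,"dz": 0.0,"rx": 0.0,"ry": 0.0,"rz": 0.0,"gripper": 0.0},
    {"dx": 0.0,"dy": 0.0,"dz": -0.014,"rx": 0.0,"ry": 0.0,"rz": 0.0,"gripper": 0.0},
    {"dx": 0.0,"dy": 0.0,"dz": 0.0,"rx": 0.0,"ry": 0.0,"rz": 0.0,"gripper": 0.0},
    {"dx": 0.0,"dy": 0.0,"dz": -0.008,"rx": 0.0,"ry": 0.0,"rz": 0.0,"gripper": 0.0},
    {"dx": 0.0,"dy": 0.0,"dz": 0.0,"rx": 0.0,"ry": 0.0,"rz": 0.0,"gripper": 0.0}
  ]
}}

```text
t: 8.1
eef_pos: [556.2, 140.0, 93.6]
tcp_rot: [-1.571, -0.0, 1.544]
ft_force: [0.1, -0.6, 0.3]
opening: 0.006
```

Request:
{"fn": "jog_arm", "kwargs": {
  "series": [
    {"dx": 0.0,"dy": 0.0,"dz": 0.03,"rx": 0.0,"ry": 0.0,"rz": 0.0,"gripper": 0.0},
    {"dx": 0.0,"dy": 0.0,"dz": 0.05,"rx": 0.0,"ry": 0.0,"rz": 0.0,"gripper": 0.0},
    {"dx": 0.0,"dy": 0.0,"dz": 0.05,"rx": 0.0,"ry": 0.0,"rz": 0.0,"gripper": 0.0},
    {"dx": -0.04,"dy": 0.0,"dz": 0.0,"rx": 0.0,"ry": 0.0,"rz": 0.0,"gripper": 0.0},
    {"dx": -0.04,"dy": 0.0,"dz": 0.0,"rx": 0.0,"ry": 0.0,"rz": 0.0,"gripper": 0.0},
    {"dx": 0.0,"dy": 0.0,"dz": 0.0,"rx": 0.0,"ry": 0.0,"rz": 0.0,"gripper": 0.0},
    {"dx": 0.0,"dy": 0.0,"dz": 0.0,"rx": 0.0,"ry": 0.0,"rz": 0.0,"gripper": 0.0}
  ]
}}

```text
t: 8.8
eef_pos: [476.1, 140.1, 224.5]
tcp_rot: [-1.572, -0.0, 1.544]
ft_force: [0.4, -1.0, 0.3]
opening: 0.002
```

```bash
python3 - <<'E'
from h import *
im=env.read_camera("scene");cv2.imwrite("pics/s6.png",im[:,:,::-1])
im=env.read_camera("wrist");cv2.imwrite("pics/w6.png",im[:,:,::-1])
st()
E
```

```text
t 8.9 p [477.1 140.1 224.1] rot [-1.571 -0.     1.543] F [-0.28 -0.38 -0.31] M [ 0.02  0.02 -0.  ] op 0.006 q [ 0.15  0.31  1.87  0.    0.96 -1.39]
```

View pics/w6.png

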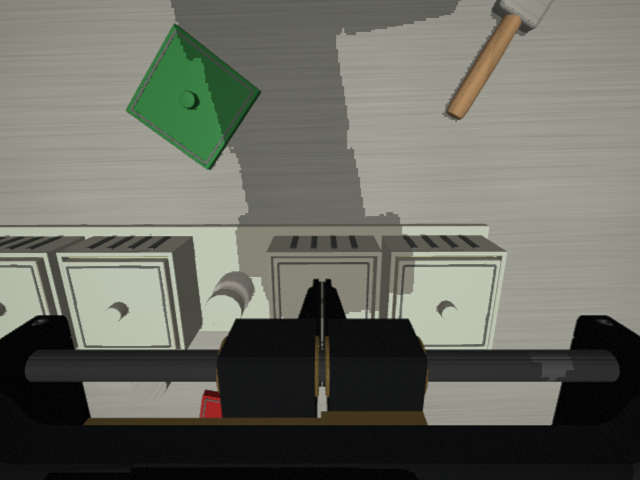

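View pics/s6.png

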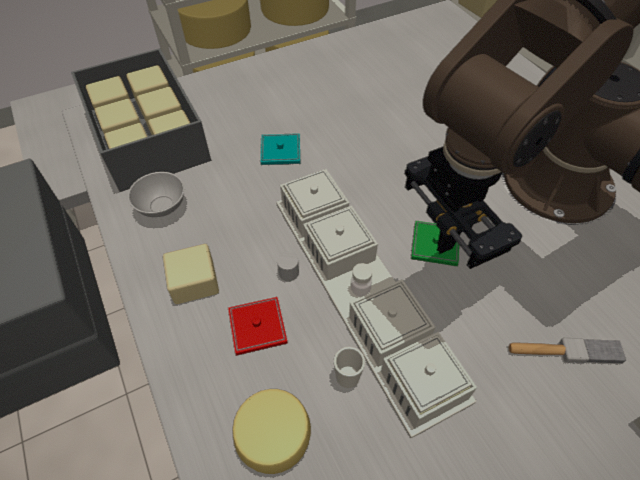

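The scene view shows plate 2 (knob at 392,314) flush with its rim. The other three plates, jar (361,277), weight (288,268) and beaker (349,367) are where they were. When I came back down over the knob to TCP height 93.6 there was no force, so it has stayed down. I'm handing in.

```bash
python3 -c "
from h import *
print(env.job_done());st()"
```

```text
the job is handed in; nothing more can be done
None
the job is handed in; nothing more can be done
```

The unbedded plate was plate_2, the second from the left. I rocked it, pressed it home on its knob and handed the job in at about 9 s of the 45 s allowed.

- **Finding it:** Plate_1 took 13 N at its left edge without sinking, so it was bedded. Plate_2's left edge sank about 4 mm with almost no force, then went stiff at 14 N. The wrist picture showed it tilted, and level again once released. I did not press plates 3 and 4.
- **Pressing it home:** On the knob, plate_2 started to give at around 9 N and went 6 mm down (TCP height about 99 to 93.2 mm). There it held stiff up to 19 N. That is more than the 10 to 14 N described, but only after it had bottomed out.
- **Last checks:** After lifting off, I came back down to 0.4 mm above the pressed height and felt no force, so the plate had stayed down. The final scene picture shows it flush with its rim, the other plates, jar, weight and beaker unmoved, and the arm clear of everything. I judged level by eye and did not press the edge again to confirm it no longer rocks.
- **Disagreements:** My first move was refused as "bad value". It went through once I filled in all seven fields of each row. My rough knob readings in the scene camera were up to about 9 mm off the top camera's. The wrist view agreed with the top camera to about 2 mm, so I used those positions.

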